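# Isolate the microwave outlet and hold its cover for screwing

### The arm

A 6-joint arm with a two-finger parallel gripper is mounted at the origin on the work surface. World frame = base frame: x ahead of the robot, y to its left, z up, the work surface at z = 0. Lengths are in mm, angles in rad, forces in N, time in s.
With the tool pointing down it reaches from about 350 to 775 mm from the base axis. Payload 5.5 kg.
Tool frame: the origin (TCP) lies midway between the tips of the shut fingers; the grasp point (between the pads) lies 19 mm behind it; z points along the fingers, y is the direction in which the jaws open and shut (so a half turn about z gives the same grasp; the last joint's range is limited). The gripper opens to 85 mm and grips with 20 to 120 N. Pads are 22 mm wide; open, the fingers measure 114 mm over their backs; the gripper's body (76 mm by 85 mm) begins 54 mm behind the grasp point. The pads swing forward as they close: fully open they stand 13 mm farther back than shut.
Start: joints at [-0.14, 0.313, 0.046, 1.304, 0, 1.431], TCP at [575.041, -0.015, 231.323] pointing down, gripper open.
Joint ranges: [-2.76, 2.76], [-0.86, 1.69], [-1.03, 1.26], [-2.2, 2.34], [-1.47, 1.5], [-3.14, 3.14]. Speed limits (rad/s): [2.57, 2.57, 3.14, 3.14, 3.14, 3.14].

### API

Orientations are given as [roll, pitch, yaw] about the fixed x, y, z axes, in that order (R = Rz(yaw) Ry(pitch) Rx(roll)).
In Python, from plant import manip, vision gives the robot as it stands.
- The arm moves only by the tool play_rows, never from a script. Its argument "targets" is a list of rows, each a list of 3 entries, a list of its own where there are three numbers: the shift along the tool's x, y, z each as a share of 15 cm, from -1 to 1, then the turn about the tool's z as a share of 0.5 rad, from -1 to 1, then the closure in counts, from 0 (fully open) to 255 (shut). A call has 1 to 12 rows; each row shifts and turns the commanded pose from where the row before left it, along the tool's axes as they then stand; what a row does not reach is not made up. A row lasts 1/10 s, in which the tool goes at most 50 mm and 8.59 degrees, less where a joint would pass 70% of its speed; a pose out of reach is approached as far as the arm can. A call with a number of a shift or a turn outside -1 to 1 is refused whole. A call with a gripper value outside its range is refused whole. The fingers move at their own pace and stop on an object; the grip force is fixed at half the most. Time passes only in rows, so rows that do not move let the fingers close. It gives the time, the measured TCP pose, the force and the opening at its end, in the units of the state.
- manip.get_state(): the state, without advancing time (a new reading comes with each control period).
- vision.grab_frame(name): name is "scene" or "side" or "wrist"; returns (picture, depth): 384x512x3 uint8, red, green, blue; 384x512 float32, mm along the optical axis (not along the pixel's ray), 0 where there is no reading.
- vision.calibration(name): a dict with "camera_matrix" (3x3 intrinsics, pixels), "dist_coeffs" ([k1, k2, p1, p2, k3] as OpenCV has them; the pictures are not rectified), "R" (3x3) and "t" (3): a world point X has camera coordinates R X + t. Camera axes: x right, y down, z forward; pixel columns grow to the right and rows downward; lengths in mm; the calibration is good to about 2 mm. A picture is of the moment at which its call begins: read the wrist's pose just before it. calibration takes no time and is no camera call; for the wrist camera it gives the pose at the moment of the call.
- manip.hand_in(): hands the job in, once; it reports no verdict.
The state is a dict: "time": time; "qpos": joint angles; "joint_vel": joint speeds; "tau": joint torques, N m; "eef_pos": TCP position; "orientation": TCP orientation; "wrist_force": force on the tool from outside, world axes, zero at the start; "ft_torque": the same for the moment, N m; "gripper_width": finger opening in mm.
Only numpy, scipy, OpenCV 4.12 (cv2) and the standard library are available. Lean on these libraries where they do the work, as an engineer would, in place of code of your own. Each camera call takes 0.05 s, during which the arm holds its last target. There are 200 camera calls.

### The job

Turn the rotary power isolator a quarter turn clockwise, all the way to off, and only then bring the loose hooded cover to the open outlet box and press its flat flange squarely against the sprung frame in the box's mouth, upright, at ledge height and centred sideways, so that someone can drive the screws. Keep pressing steadily with about 10 N (6 to 14 N on the frame, never above 25 N) and finish while still holding it there with the fingers: do not let go. Leave the other kitchen things where they are.

Things in the scene. Friction and masses are not known exactly. Their poses are not given: they have to be found in the camera images.
- isolator (a joint): angle of the isolator's black bar handle, which sits on top of a grey box 100 x 90 mm and 55 mm high fixed to the ledge: 0 = on (stop), 1.57 rad = off (stop), growing clockwise seen from above; it stays where it is left (friction about 0.08 N m)
- isolator_grip (a point): point on the handle's turning axis at the height to grip, 86 mm above the ledge. The bar is 64 mm long (its own x), 14 mm thick (its own y) and 36 mm high, top 99 mm above the ledge, on a 60 mm disc whose top is 63 mm above the ledge. The axes turn with the handle; z up
- cover: loose grey plastic outlet cover, 0.25 to 0.5 kg, standing on the ledge: a flat upright flange plate 130 mm wide (y), 80 mm high, 6 mm thick, with a solid hood 50 mm deep (x), 44 mm wide (y) and 72 mm high on one side of it. Origin: under the middle of the hood. x points from hood to flange, the side that goes against the box; z up. The flange's outer flat face is 31 mm from the origin along x
- cover_center (a point): middle of the cover's hood, 40 mm above its underside, on its mid-plane; axes as the cover's. The hood can be gripped from above across its 44 mm width, along y
- outlet: white outlet box fixed to the ledge, 150 mm wide (y), 90 mm deep (x), 86 mm high, its open mouth facing the robot's side. Origin: on the ledge, in the middle of the mouth's rim. x points into the box, y sideways, z up. A cover in place has its x, y, z axes parallel to these and its y at 0
- mouth (a point): fixed point in the middle of the sprung frame's front face as it stands unpressed, 20 mm in front of the mouth's rim and 43 mm above the ledge; axes as the outlet's
- seat (a joint): how far the sprung steel frame in the mouth (124 mm wide, 64 mm high, rectangular ring, from 11 to 75 mm above the ledge) is pressed in along the outlet's x, m: 0 = out, 0.018 = bottomed on a hard stop. Its springs need 2.4 N to start and 0.8 N more per mm, so 10 N is at 9.5 mm. The cover sliding on the ledge costs up to some 4 N more at the hand
- ramekin0: yellow ceramic ramekin, 84 mm wide, 45 mm high, nearest the robot; leave alone. Origin: centre of its underside
- ramekin1: yellow ceramic ramekin, 84 mm wide, 45 mm high, far right; leave alone. Origin: centre of its underside
- pepper_mill: glass pepper mill with steel top, 56 mm wide, 142 mm high, far left; leave alone. Origin: centre of its underside
Not all that is in view belongs to the job. What is shaped like the cover but blue or green is not meant.

How it is judged:
By the outcome, as a careful person would: the job done as asked, in the order asked, and still so for the second after the job is handed in, while the arm keeps its last pose, push and grip.
It also fails if it takes over 58 s, if anything falls off the work surface, if the arm or the gripper's body presses on something with over 40 N, if the wrist force passes 120 N, or if a joint passes its speed limit or range.

## Working session

There is one attempt and no reset: what is moved stays moved. The work goes in short steps, Python scripts to look and compute and a tool call to move; the robot and the scene stay as the last step left them, time stands still between calls to the robot, and variables do not carry over. Pictures are saved under pics/ and viewed, about 8 in all and at most 12, crops included, and the job is handed in when it is done.

Besides the shell and the picture viewer there is one more tool, called after "Call:" as name(argument=value, ...), one argument or row to a line, values as JSON. play_rows: Moves the arm, as the interface text tells. Shift numbers are shares of 15 cm and turn numbers shares of 0.5 rad, none past 1 either way. Its arguments: {"type":"object","properties":{"targets":{"type":"array"}},"required":["targets"]}

```bash
mkdir -p pics; ls; python3 - <<'E'
from plant import manip, vision
import cv2,numpy as np
np.set_printoptions(suppress=True,precision=3)
print(manip.get_state())
for n in("scene","side"):
    im,d=vision.grab_frame(n); c=vision.calibration(n); np.savez(f"{n}0.npz",im=im,d=d,**{k:np.array(v) for k,v in c.items()})
    cv2.imwrite(f"pics/{n}0.png",im[:,:,::-1]); print(n,c)
E
```

```text
pics
{'time': 0.0, 'qpos': array([-0.14 ,  0.314,  0.045,  1.304, -0.   ,  1.431]), 'joint_vel': array([ 0.   , -0.002,  0.001, -0.001,  0.002,  0.001]), 'tau': array([ -0.003, -48.063,  29.853,   0.02 ,  -0.   ,  -0.   ]), 'eef_pos': array([574.465,   0.05 , 230.388]), 'orientation': array([-3.14 , -0.   ,  1.571]), 'wrist_force': array([ 0.084, -0.941,  0.291]), 'ft_torque': array([ 0.001,  0.005, -0.077]), 'gripper_width': 85.37548484264083}
scene {'camera_matrix': array([[356.088,   0.   , 263.264],
       [  0.   , 356.088, 191.96 ],
       [  0.   ,   0.   ,   1.   ]]), 'dist_coeffs': array([-0.058,  0.   ,  0.   ,  0.   ,  0.   ]), 'R': array([[-0.31 ,  0.951, -0.015],
       [ 0.686,  0.213, -0.695],
       [-0.658, -0.226, -0.719]]), 't': array([ 159.047, -263.818, 1304.435])}
side {'camera_matrix': array([[446.461,   0.   , 250.603],
       [  0.   , 446.461, 198.255],
       [  0.   ,   0.   ,   1.   ]]), 'dist_coeffs': array([-0.089,  0.   ,  0.   ,  0.   ,  0.   ]), 'R': array([[ 0.986, -0.169,  0.006],
       [-0.076, -0.476, -0.876],
       [ 0.151,  0.863, -0.482]]), 't': array([-506.711,  130.056, 1231.981])}
```

View pics/scene0.png

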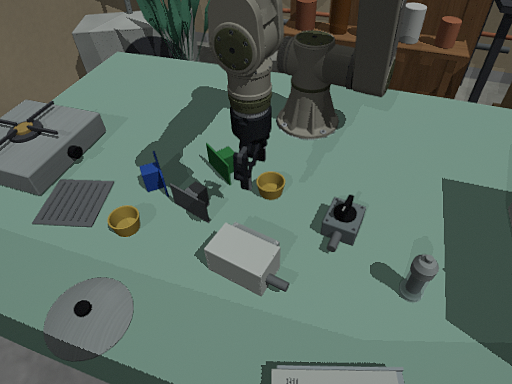

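View pics/side0.png

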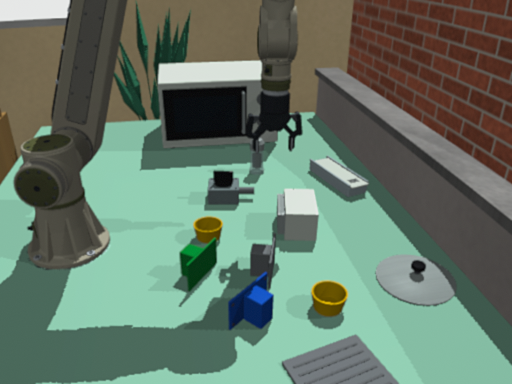

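The scene view shows the grey cover at (192,198), its flange facing the far side. The outlet is at (243,258), the isolator at (345,215), and the decoys are blue (155,172) and green (222,162). The side view agrees: cover (262,260), outlet (300,215), isolator (224,187). Next I'll turn the depth into a top-down point map.

```bash
cat > h.py <<'E'
import numpy as np,cv2
np.set_printoptions(suppress=True,precision=2)
def cloud(im,d,c):
    K=np.array(c["camera_matrix"]);h,w=d.shape
    uv=np.stack(np.meshgrid(np.arange(w),np.arange(h)),-1).reshape(-1,1,2).astype(np.float32)
    r=cv2.undistortPoints(uv,K,np.array(c["dist_coeffs"]))[:,0]
    z=d.reshape(-1,1); P=np.hstack([r*z,z]); P=(P-np.array(c["t"]).ravel())@np.array(c["R"])
    ok=z[:,0]>0
    return P[ok],im.reshape(-1,3)[ok],uv[ok,0]
def rect(P):  # min area rect of xy points
    (c,s,a)=cv2.minAreaRect(P[:,:2].astype(np.float32)); return np.array(c),np.array(s),a
E
python3 - <<'E'
from h import *
A=[];B=[]
for n in("scene","side"):
    f=np.load(n+"0.npz"); P,C,_=cloud(f["im"],f["d"],f); A.append(P);B.append(C)
    m=(P[:,0]>350)&(P[:,0]<900)&(abs(P[:,1])<400)&(abs(P[:,2])<8); print(n,"ledge z",np.median(P[m,2]))
P=np.vstack(A);C=np.vstack(B)
o=np.argsort(P[:,2]);P=P[o];C=C[o]
k=(P[:,2]<160)&(P[:,2]>-20);P=P[k];C=C[k]
# map: up=+x, left=+y, 1.25px/ 2mm
S=.75
u=((400-P[:,1])*S).astype(int);v=((1000-P[:,0])*S).astype(int)
M=np.zeros((525,600,3),np.uint8);ok=(u>0)&(u<599)&(v>0)&(v<524)
for du in(0,1):
  for dv in(0,1): M[np.clip(v[ok]+dv,0,524),u[ok]+du]=C[ok][:,::-1]
cv2.imwrite("pics/top.png",M)
E
```

```text
scene ledge z 1.0535760962258864
side ledge z 0.9363609477102983
```

View pics/top.png

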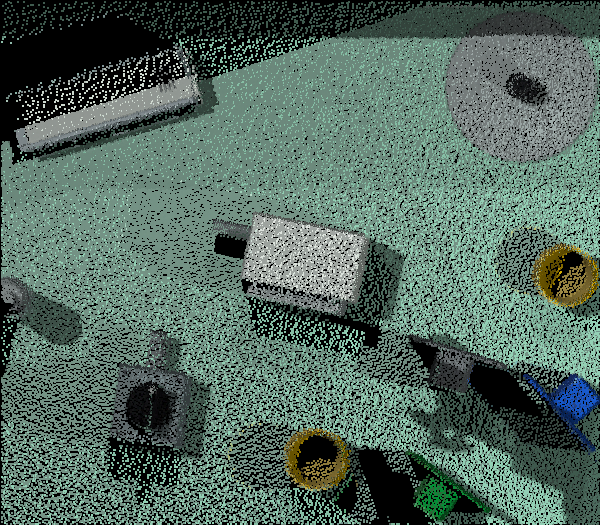

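The top map (0.75 px/mm) shows the isolator near (456,200), the outlet near (650,-7) and the cover hood near (507,-203). The blue decoy stands beside the cover's flange. Now the numbers.

```bash
python3 - <<'E'
from h import *
for n in("scene","side"):
    f=np.load(n+"0.npz"); P,C,_=cloud(f["im"],f["d"],f);C=C.astype(int);sat=C.max(1)-C.min(1)
    def sel(x0,x1,y0,y1,z0,z1,extra=True): 
        return P[(P[:,0]>x0)&(P[:,0]<x1)&(P[:,1]>y0)&(P[:,1]<y1)&(P[:,2]>z0)&(P[:,2]<z1)&extra]
    def rep(t,Q):
        if len(Q)<5: print(n,t,"few",len(Q));return
        c,s,a=rect(Q); print(n,t,len(Q),"rect c",c,"size",s,"ang",a,"zmax",np.percentile(Q[:,2],98))
    rep("iso box top",sel(380,530,120,280,50,59))
    rep("handle top",sel(400,510,140,260,93,105))
    rep("handle",sel(400,510,140,260,72,105))
    rep("outlet top",sel(560,740,-120,90,80,92))
    rep("hood top",sel(440,560,-290,-120,66,75,sat<40))
    rep("flange top",sel(440,580,-300,-120,76,90,sat<40))
    rep("flange+ all",sel(440,580,-300,-120,10,90,sat<30))
    rep("frame front",sel(560,650,-120,110,15,70,sat<40))
    rep("blue",sel(380,600,-400,-200,10,90,(C[:,2]>C[:,0]+40)))
    rep("green",sel(300,480,-300,-50,10,90,(C[:,1]>C[:,0]+40)&(C[:,1]>C[:,2]+40)))
    rep("ram0",sel(330,450,-80,80,10,55,(C[:,0]>C[:,2]+50)))
E
```

```text
scene iso box top 664 rect c [459.33 203.43] size [ 88.31 101.9 ] ang 81.55831146240234 zmax 58.67825058197395
scene handle top 108 rect c [459.56 203.14] size [14.04 64.1 ] ang 79.95062255859375 zmax 102.84416207069175
scene handle 161 rect c [459.59 203.31] size [14.39 64.1 ] ang 79.95062255859375 zmax 102.3590923546931
scene outlet top 2272 rect c [657.92  -2.76] size [151.54  91.72] ang 78.354736328125 zmax 89.66894315114031
scene hood top 257 rect c [ 509.66 -197.53] size [128.12  56.36] ang 72.64407348632812 zmax 74.80933886171351
scene flange top 115 rect c [ 517.37 -199.78] size [127.9  40.2] ang 72.06250762939453 zmax 83.72421983763707
scene flange+ all 913 rect c [ 509.16 -198.33] size [132.33  57.49] ang 72.66998291015625 zmax 82.08285698209214
scene frame front 57 rect c [626.67  75.94] size [44.03  6.95] ang 9.023675918579102 zmax 69.32830858603216
scene blue 466 rect c [ 468.88 -360.09] size [128.48  53.93] ang 41.894309997558594 zmax 80.93346984633719
scene green 169 rect c [ 342.19 -179.06] size [123.55  52.57] ang 53.09341049194336 zmax 81.77613923886844
scene ram0 3
[... 573 characters left out ...]
7  55.74] ang 72.66537475585938 zmax 74.41887005710218
side flange top 84 rect c [ 530.52 -212.3 ] size [129.09   5.99] ang 72.66230010986328 zmax 82.29616759430299
side flange+ all 750 rect c [ 507.15 -205.1 ] size [131.33  55.2 ] ang 72.62894439697266 zmax 81.01946247778378
side frame front 474 rect c [600.51 -19.64] size [ 58.68 154.82] ang 16.736581802368164 zmax 68.65773662624333
side blue 1541 rect c [ 483.02 -325.65] size [202.36  76.76] ang 57.54111862182617 zmax 81.59932300586225
side green 379 rect c [ 358.94 -153.88] size [203.97  59.4 ] ang 54.53847122192383 zmax 81.36495763330562
side ram0 539 rect c [388.29 -23.91] size [83.05 80.92] ang 57.68224334716797 zmax 46.83471294886697
```

Both cameras agree to within about 6 mm in y, so I'm averaging them:

| Thing | Position (mm) | Angle |
|---|---|---|
| Isolator | (458,199.5) | bar at -10° |
| Cover origin | (505,-201) | x axis -17.4° |
| Mouth point | (593.6,8) | x axis -11.6° |

I'll move over the isolator and refine with the wrist camera.

Call:
play_rows(
  targets=[
    [[0.166,-0.097,0.025],0,0],
    [[0.166,-0.097,0.025],0,0],
    [[0.166,-0.097,0.025],0,0],
    [[0.166,-0.097,0.025],0,0],
    [[0.166,-0.097,0.025],0,0],
    [[0.166,-0.097,0.025],0,0],
    [[0.166,-0.097,0.025],0,0],
    [[0.166,-0.097,0.025],0,0],
  ],
)

```text
time: 0.9
eef_pos: [457.6, 200.0, 200.8]
orientation: [-3.141, 0.0, 1.571]
wrist_force: [0.6, 0.6, 0.4]
gripper_width: 85.3
```

Call:
play_rows(
  targets=[
    [[0,0,0],-0.28,0],
    [[0,0,0],-0.28,0],
    [[0,0,0],-0.28,0],
    [[0,0,0],-0.28,0],
    [[0,0,0],-0.28,0],
    [[0,0,0],-0.28,0],
    [[0,0,0],-0.28,0],
    [[0,0,0],-0.28,0],
    [[0,0,0],-0.28,0],
    [[0,0,0],-0.28,0],
    [[0,0,0],0,0],
    [[0,0,0],0,0],
  ],
)

```text
time: 2.1
eef_pos: [458.4, 199.1, 201.0]
orientation: [-3.141, -0.001, 2.967]
wrist_force: [0.9, -0.1, 0.5]
gripper_width: 85.6
```

```bash
cat > w.py <<'E'
import sys
from plant import manip, vision
from h import *
def shot(tag):
    s=manip.get_state(); c=vision.calibration("wrist"); im,d=vision.grab_frame("wrist")
    np.savez(tag+".npz",im=im,d=d,**{k:np.array(v) for k,v in c.items()}); cv2.imwrite(f"pics/{tag}.png",im[:,:,::-1])
    print({k:s[k] for k in("time","eef_pos","orientation","wrist_force","gripper_width")})
    P,C,uv=cloud(im,d,c); C=C.astype(int); return P,C,C.max(1)-C.min(1),uv
E
python3 - <<'E'
from w import *
P,C,sat,uv=shot("w1")
def rep(t,m):
    Q=P[m]
    if len(Q)<5: print(t,"few");return
    print(t,len(Q),*rect(Q),"z",np.percentile(Q[:,2],[2,50,98]))
near=np.hypot(P[:,0]-458,P[:,1]-199)<75
rep("handle",near&(P[:,2]>80)&(P[:,2]<106)); rep("boxtop",near&(P[:,2]>48)&(P[:,2]<60)); rep("ledge",abs(P[:,2])<6)
E
```

```text
{'time': 2.1, 'eef_pos': array([458.41, 199.12, 201.03]), 'orientation': array([-3.14, -0.  ,  2.97]), 'wrist_force': array([ 0.95, -0.06,  0.55]), 'gripper_width': 85.57057772329688}
handle 1280 [457.6  201.19] [14.  63.6] 77.20044708251953 z [ 87.95  98.99 100.56]
boxtop 5949 [457.46 201.19] [90.29 99.27] 82.0366439819336 z [52.06 55.17 56.83]
ledge 139482 [530.19 212.39] [770.32 518.62] 74.36785888671875 z [-1.27  0.28  1.88]
```

View pics/w1.png

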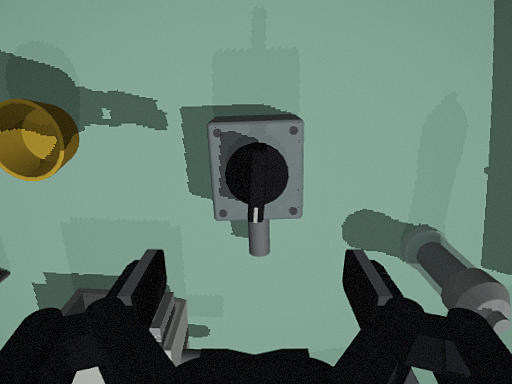

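The wrist picture shows the isolator at (256,170), its black bar pointing along the image vertical, with open fingers clear on both sides. The bar centre is (457.6,201.2) and its top is at z 99, as expected. I'll descend and grip.

Call:
play_rows(
  targets=[
    [[0.008,0.013,0.14],0.05,0],
    [[0,0,0.15],0,0],
    [[0,0,0.15],0,0],
    [[0,0,0.15],0,0],
    [[0,0,0.15],0,0],
    [[0,0,0.132],0,0],
    [[0,0,0],0,120],
    [[0,0,0],0,180],
    [[0,0,0],0,220],
    [[0,0,0],0,255],
    [[0,0,0],0,255],
    [[0,0,0],0,255],
  ],
)

```text
time: 3.35
eef_pos: [458.6, 201.2, 71.7]
orientation: [3.141, 0.002, 2.945]
wrist_force: [-1.2, -1.9, 6.0]
gripper_width: 13.1
```

Call:
play_rows(
  targets=[
    [[0,0,0],0,255],
    [[0,0,0],0,255],
    [[0,0,0],0,255],
    [[0,0,0],0,255],
  ],
)

```text
time: 3.75
eef_pos: [458.5, 201.2, 71.7]
orientation: [3.141, 0.002, 2.945]
wrist_force: [-0.8, -2.3, 6.0]
gripper_width: 13.2
```

Call:
play_rows(
  targets=[
    [[0,0,0],0.25,255],
    [[0,0,0],0.25,255],
    [[0,0,0],0.25,255],
    [[0,0,0],0.25,255],
    [[0,0,0],0.25,255],
    [[0,0,0],0.25,255],
    [[0,0,0],0.25,255],
    [[0,0,0],0.25,255],
    [[0,0,0],0.25,255],
    [[0,0,0],0.25,255],
    [[0,0,0],0.2,255],
    [[0,0,0],0,255],
  ],
)

```text
time: 4.95
eef_pos: [458.5, 201.1, 71.7]
orientation: [3.14, 0.0, 1.593]
wrist_force: [-0.6, -1.8, 6.3]
gripper_width: 12.8
```

```bash
python3 -c "
from plant import manip;s=manip.get_state();print(s['orientation'],s['ft_torque'],s['wrist_force'],s['gripper_width'])"
```

```text
[3.13964566e+00 3.97846806e-04 1.59323075e+00] [-0.38575514  0.30397712 -0.07017653] [-0.55923542 -1.76843795  6.28865256] 12.758015354186279
```

Call:
play_rows(
  targets=[
    [[0,0,0],0.1,255],
    [[0,0,0],0.1,255],
    [[0,0,0],0,255],
  ],
)

```text
time: 5.25
eef_pos: [458.5, 201.2, 71.7]
orientation: [3.14, 0.0, 1.494]
wrist_force: [-1.5, -1.8, 6.4]
gripper_width: 12.7
```

```bash
python3 -c "
from plant import manip;s=manip.get_state();print(s['orientation'],s['ft_torque'],s['wrist_force'],s['gripper_width'])"
```

```text
[3.13962177e+00 1.52669994e-04 1.49429945e+00] [-0.3741767   0.30002293 -0.1184002 ] [-1.53785984 -1.83200497  6.42996113] 12.700631117320988
```

Call:
play_rows(
  targets=[
    [[0,0,0],0.08,255],
    [[0,0,0],0.08,255],
    [[0,0,0],0.08,255],
    [[0,0,0],0,255],
  ],
)

```text
time: 5.65
eef_pos: [458.5, 201.3, 71.7]
orientation: [3.139, 0.0, 1.378]
wrist_force: [0.3, -2.3, 5.6]
gripper_width: 12.8
```

```bash
python3 -c "
from plant import manip;s=manip.get_state();print(s['orientation'],s['ft_torque'],s['wrist_force'],s['gripper_width'])"
```

```text
[3.13929926e+00 3.82788762e-05 1.37845492e+00] [-0.47622151  0.18409506  1.56399857] [ 0.28406198 -2.29560056  5.6298331 ] 12.803815934945174
```

The torque jumped to 1.56 N m at the stop, so the isolator is off. I'll open, rise and check.

Call:
play_rows(
  targets=[
    [[0,0,0],0,200],
    [[0,0,0],0,100],
    [[0,0,0],0,0],
    [[0,0,0],0,0],
    [[0,0,0],0,0],
    [[0,0,0],0,0],
    [[0,0,-0.2],0,0],
    [[0,0,-0.2],0,0],
    [[0,0,-0.2],0,0],
    [[0,0,-0.2],0,0],
    [[0,0,-0.1],0,0],
    [[0,0,0],0,0],
  ],
)

```text
time: 6.85
eef_pos: [459.4, 201.7, 208.0]
orientation: [3.137, -0.002, 1.376]
wrist_force: [1.1, 1.2, 0.4]
gripper_width: 85.6
```

```bash
python3 - <<'E'
from w import *
P,C,sat,uv=shot("w2")
def rep(t,m):
    Q=P[m]
    if len(Q)<5: print(t,"few");return
    print(t,len(Q),*rect(Q),"z",np.percentile(Q[:,2],[2,50,98]))
near=np.hypot(P[:,0]-458,P[:,1]-201)<70
rep("handle",near&(P[:,2]>92)&(P[:,2]<106)); rep("boxtop",near&(P[:,2]>48)&(P[:,2]<60))
rep("outlet",(P[:,0]>560)&(P[:,0]<740)&(P[:,1]>-120)&(P[:,1]<100)&(P[:,2]>81)&(P[:,2]<92))
E
```

```text
{'time': 6.85, 'eef_pos': array([459.36, 201.74, 207.98]), 'orientation': array([ 3.14, -0.  ,  1.38]), 'wrist_force': array([1.08, 1.18, 0.39]), 'gripper_width': 85.63689865672485}
handle 1175 [458.2 201. ] [63.92 14.01] 81.9128646850586 z [ 95.99  99.   100.66]
boxtop 5767 [458.15 201.37] [89.4  99.92] 81.96168518066406 z [52.06 55.21 56.91]
outlet 4181 [657.3   -4.99] [151.92  91.7 ] 78.49187469482422 z [82.47 86.34 87.62]
```

The handle now lies at 81.9°, exactly square to the box, so it is off. The outlet is confirmed at (657.3,-5.0). On to the cover.

Call:
play_rows(
  targets=[
    [[-0.15,0.05,0],0,0],
    [[-0.257,0.082,0],0,0],
    [[-0.257,0.082,0],0,0],
    [[-0.257,0.082,0],0,0],
    [[-0.257,0.082,0],0,0],
    [[-0.257,0.082,0],0,0],
    [[-0.257,0.082,0],0,0],
    [[-0.257,0.082,0],0,0],
    [[-0.257,0.082,0],0,0],
    [[-0.257,0.082,0],0,0],
    [[-0.112,0.03,0],0,0],
    [[0,0,0],0,0],
  ],
)

```text
time: 8.1
eef_pos: [502.7, -203.1, 203.7]
orientation: [-3.139, -0.001, 1.372]
wrist_force: [-0.2, 0.5, -0.4]
gripper_width: 85.2
```

Call:
play_rows(
  targets=[
    [[0,0,0],-0.28,0],
    [[0,0,0],-0.28,0],
    [[0,0,0],-0.28,0],
    [[0,0,0],-0.28,0],
    [[0,0,0],-0.28,0],
    [[0,0,0],-0.28,0],
    [[0,0,0],-0.28,0],
    [[0,0,0],-0.28,0],
    [[0,0,0],-0.28,0],
    [[0,0,0],-0.28,0],
    [[0,0,0],-0.122,0],
    [[0,0,0],0,0],
  ],
)

```text
time: 9.3
eef_pos: [502.8, -199.4, 204.8]
orientation: [3.141, -0.002, 2.839]
wrist_force: [-0.8, 0.5, 0.5]
gripper_width: 85.5
```

```bash
python3 - <<'E'
from w import *
P,C,sat,uv=shot("w3")
def rep(t,m):
    Q=P[m]
    if len(Q)<5: print(t,"few");return
    print(t,len(Q),*rect(Q),"z",np.percentile(Q[:,2],[2,50,98]))
near=(np.hypot(P[:,0]-508,P[:,1]+201)<80)&(sat<40)
rep("all",near&(P[:,2]>12)&(P[:,2]<85));rep("top",near&(P[:,2]>65)&(P[:,2]<85)); rep("flange top",near&(P[:,2]>77)&(P[:,2]<85)); rep("hoodtop",near&(P[:,2]>68)&(P[:,2]<75.5))
E
```

```text
{'time': 9.3, 'eef_pos': array([ 502.79, -199.37,  204.82]), 'orientation': array([ 3.14, -0.  ,  2.84]), 'wrist_force': array([-0.75,  0.52,  0.53]), 'gripper_width': 85.48076196561425}
all 5721 [ 507.74 -200.99] [129.58  56.12] 72.44342803955078 z [15.76 71.84 80.83]
top 3967 [ 507.74 -201.  ] [129.58  56.11] 72.44342803955078 z [67.32 72.51 80.96]
flange top 937 [ 531.48 -208.48] [129.53   6.4 ] 72.49913787841797 z [77.21 79.89 81.41]
hoodtop 2858 [ 505.35 -200.6 ] [129.14  51.14] 72.71981811523438 z [69.03 72.18 74.87]
```

View pics/w3.png

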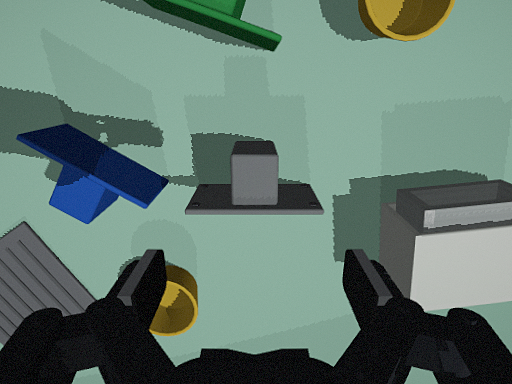

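The picture shows the cover at (255,185), square under the fingers. Blue (90,175) and green (215,15) are clear of them. Cover origin is (504.9,-200.1) with its x axis at -17.5°, and the flange top is at z 80, as it should be. I'll descend and grip.

Call:
play_rows(
  targets=[
    [[-0.015,0,0.15],0,0],
    [[0,0,0.2],0,0],
    [[0,0,0.2],0,0],
    [[0,0,0.2],0,0],
    [[0,0,0.2],0,0],
    [[0,0,0.15],0,0],
    [[0,0,0.1],0,0],
    [[0,0,0.02],0,0],
    [[0,0,0],0,60],
    [[0,0,0],0,100],
    [[0,0,0],0,140],
    [[0,0,0],0,200],
  ],
)

```text
time: 10.55
eef_pos: [506.5, -202.3, 23.9]
orientation: [3.142, 0.003, 2.837]
wrist_force: [-0.6, 1.0, 4.7]
gripper_width: 43.2
```

Call:
play_rows(
  targets=[
    [[0,0,0],0,255],
    [[0,0,0],0,255],
    [[0,0,0],0,255],
    [[0,0,0],0,255],
  ],
)

```text
time: 10.95
eef_pos: [506.6, -202.3, 23.9]
orientation: [3.141, 0.003, 2.837]
wrist_force: [0.7, 1.8, 6.9]
gripper_width: 43.6
```

```bash
python3 -c "
from plant import manip;s=manip.get_state();print(s['eef_pos'],s['orientation'],s['ft_torque'],s['wrist_force'],s['gripper_width'])"
```

```text
[ 506.55278571 -202.30918962   23.88064544] [3.14148050e+00 2.68283920e-03 2.83688155e+00] [ 0.41932285 -0.06296994 -0.04008472] [0.70604185 1.82320295 6.88246614] 43.576015341377996
```

Gripped at 43.6 mm opening. I'll lift 60 mm, carry it to in front of the mouth, and turn to match the outlet.

Call:
play_rows(
  targets=[
    [[0,0,-0.1],0,255],
    [[0,0,-0.15],0,255],
    [[0,0,-0.15],0,255],
    [[0.016,0.092,0],0,255],
    [[0.032,0.184,0],0,255],
    [[0.032,0.184,0],0,255],
    [[0.032,0.184,0],0,255],
    [[0.032,0.184,0],0,255],
    [[0.032,0.184,0],0,255],
    [[0.032,0.184,0],0,255],
    [[0.032,0.184,0],0,255],
    [[0.016,0.092,0],0,255],
  ],
)

```text
time: 12.15
eef_pos: [533.6, 22.9, 81.0]
orientation: [3.141, -0.003, 2.839]
wrist_force: [0.3, 0.1, -5.4]
gripper_width: 43.4
```

Call:
play_rows(
  targets=[
    [[0,0,0],-0.1,255],
    [[0,0,0],-0.106,255],
    [[0,0,0],0,255],
    [[0,0,0],0,255],
  ],
)

```text
time: 12.55
eef_pos: [534.4, 20.2, 81.8]
orientation: [-3.141, -0.001, 2.938]
wrist_force: [0.0, -0.8, -4.5]
gripper_width: 43.5
```

```bash
python3 - <<'E'
from w import *
P,C,sat,uv=shot("w4")
def rep(t,m):
    Q=P[m]
    if len(Q)<5: print(t,"few");return
    print(t,len(Q),*rect(Q),"z",np.percentile(Q[:,2],[2,50,98]))
near=(P[:,0]>480)&(P[:,0]<590)&(abs(P[:,1]-15)<110)&(sat<40)
print(np.histogram(P[near,2],bins=range(0,180,10))[0])
zt=np.percentile(P[near&(P[:,2]<160),2],98);print("ztop",zt)
for a in(120,125,130,135): rep(f"flange {a}",near&(P[:,2]>a)&(P[:,2]<155))
rep("outlet",(P[:,0]>560)&(P[:,0]<740)&(abs(P[:,1])<110)&(P[:,2]>81)&(P[:,2]<90)&(sat<40))
rep("frame",(P[:,0]>570)&(P[:,0]<625)&(abs(P[:,1])<110)&(P[:,2]>60)&(P[:,2]<78)&(sat<40))
for n in("scene","side"):
    im,_=vision.grab_frame(n); cv2.imwrite(f"pics/{n}4.png",im[:,:,::-1])
E
```

```text
{'time': 12.55, 'eef_pos': array([534.39,  20.15,  81.77]), 'orientation': array([-3.14, -0.  ,  2.94]), 'wrist_force': array([ 0.  , -0.83, -4.47]), 'gripper_width': 43.47896524260308}
[20416     0     0     0     0    45   834  1102   997  1118  1429  1727
  8193 12601  5507  7397  9080]
ztop 158.3590665444768
flange 120 29119 [533.93  20.28] [127.46  53.99] 78.17852020263672 z [122.28 131.43 154.15]
flange 125 27797 [533.79  19.6 ] [119.51  53.99] 78.17852020263672 z [126.69 132.93 154.19]
flange 130 20926 [534.11  19.53] [119.51  53.33] 78.17852020263672 z [130.05 138.06 154.4 ]
flange 135 12998 [538.07  18.7 ] [119.51  45.25] 78.17852020263672 z [135.51 141.88 154.64]
outlet 124 [568.94  72.84] [10.74  2.36] 73.40249633789062 z [81.12 83.73 87.58]
frame 26 [570.43  76.62] [4.03 1.07] 79.36954498291016 z [60.41 71.17 77.47]
```

View pics/w4.png

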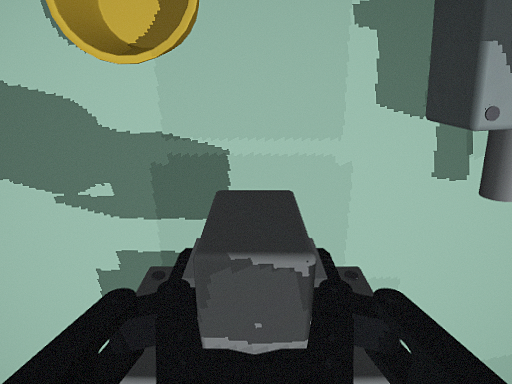

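The wrist view shows the cover upright in the fingers, hood at (255,270). I'll measure its offset from the TCP in the tool's axes.

```bash
python3 - <<'E'
from h import *
f=np.load("w4.npz");P,C,uv=cloud(f["im"],f["d"],f);C=C.astype(int);sat=C.max(1)-C.min(1)
T=np.array([534.39,20.15]);a=2.938-np.pi;X=np.array([np.cos(a),np.sin(a)]);Y=np.array([-X[1],X[0]])
cx=(P[:,:2]-T)@X;cy=(P[:,:2]-T)@Y;g=sat<40
m=g&(abs(cy)<26)&(P[:,2]>65)&(P[:,2]<122)&(cx>-40)&(cx<-15)
print("hood back x",m.sum(),np.percentile(cx[m],[5,50,95]),"y ext",np.percentile(cy[m],[1,50,99]), "tilt fit x vs z",np.polyfit(P[m,2],cx[m],1),"x vs y",np.polyfit(cy[m],cx[m],1))
m=g&(abs(cy)<15)&(P[:,2]>124)&(P[:,2]<137)&(cx>-18)&(cx<15)
print("hood top z",np.percentile(P[m,2],[5,50,95]),np.polyfit(cx[m],P[m,2],1),np.polyfit(cy[m],P[m,2],1))
for z0,z1 in((124,134),(134,141)):
  m=g&(P[:,2]>z0)&(P[:,2]<z1)&(abs(cy)<80); print(z0,m.sum(),"y",np.percentile(cy[m],[1,99]),"x",np.percentile(cx[m],[1,99]))
m=g&(abs(abs(cy)-50)<20)&(P[:,2]>55)&(P[:,2]<140)&(cx>5)&(cx<40)
for lo,hi in((-70,-30),(30,70)):
  k=m&(cy>lo)&(cy<hi)&(cx>18); print("flange back",k.sum(),np.percentile(cx[k],[5,50,95]),"y",np.percentile(cy[k],[1,99]),"z",np.percentile(P[k,2],[1,99]))
E
```

```text
hood back x 4936 [-27.19 -26.74 -26.16] y ext [-21.04  -0.04  20.56] tilt fit x vs z [  0.   -27.08] x vs y [  0.   -26.71]
hood top z [129.29 130.12 130.98] [ -0.   130.12] [  0.   130.12]
124 14600 y [-46.95  46.2 ] x [-26.9   23.78]
134 6288 y [-54.18  53.5 ] x [-14.08  25.33]
flange back 1477 [21.93 23.29 24.82] y [-64.23 -38.7 ] z [ 59.52 138.46]
flange back 1478 [21.97 23.24 24.8 ] y [38.15 63.67] z [ 59.45 138.29]
```

View pics/side4.png

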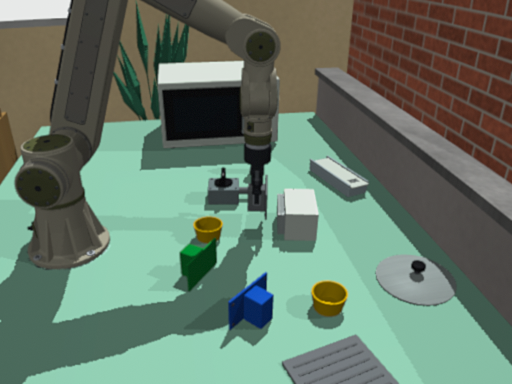

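Held well: upright, square, centred sideways to under 0.5 mm, origin 1.75 mm behind the TCP and underside at z 58. The side view shows it at (260,195) in front of the outlet mouth (283,215). I'll lower it to the ledge.

Call:
play_rows(
  targets=[
    [[0,0,0.08],0,255],
    [[0,0,0.1],0,255],
    [[0,0,0.1],0,255],
    [[0,0,0.06],0,255],
    [[0,0,0.03],0,255],
    [[0,0,0],0,255],
    [[0,0,0],0,255],
  ],
)

```text
time: 13.4
eef_pos: [535.5, 20.0, 27.3]
orientation: [3.142, 0.001, 2.94]
wrist_force: [0.1, 0.1, -4.5]
gripper_width: 43.4
```

Call:
play_rows(
  targets=[
    [[0,0,0.008],0,255],
    [[0,0,0],0,255],
    [[0,0,0],0,255],
  ],
)

```text
time: 13.7
eef_pos: [535.4, 20.1, 26.2]
orientation: [3.142, 0.001, 2.94]
wrist_force: [-1.3, -0.7, -4.3]
gripper_width: 43.1
```

Call:
play_rows(
  targets=[
    [[0,0,0.012],0,255],
    [[0,0,0],0,255],
    [[0,0,0],0,255],
  ],
)

```text
time: 14.0
eef_pos: [535.1, 20.1, 24.0]
orientation: [-3.142, 0.0, 2.94]
wrist_force: [-0.3, 0.6, -4.5]
gripper_width: 43.5
```

Call:
play_rows(
  targets=[
    [[0,0,0.003],0,255],
    [[0,0,0],0,255],
    [[0,0,0],0,255],
  ],
)

```text
time: 14.3
eef_pos: [535.1, 20.1, 23.9]
orientation: [-3.142, 0.0, 2.94]
wrist_force: [-2.1, -0.1, 2.3]
gripper_width: 43.7
```

Ledge contact confirmed at TCP z 23.9. Easing off 0.2 mm and approaching the frame.

Call:
play_rows(
  targets=[
    [[0,0,-0.002],0,255],
    [[-0.03,0,0],0,255],
    [[-0.05,0,0],0,255],
    [[-0.05,0,0],0,255],
    [[-0.03,0,0],0,255],
    [[0,0,0],0,255],
    [[0,0,0],0,255],
    [[0,0,0],0,255],
  ],
)

```text
time: 15.1
eef_pos: [559.2, 15.1, 23.9]
orientation: [3.142, 0.001, 2.94]
wrist_force: [0.9, 0.4, -2.6]
gripper_width: 43.8
```

Call:
play_rows(
  targets=[
    [[-0.02,0,0],0,255],
    [[-0.02,0,0],0,255],
    [[0,0,0],0,255],
    [[0,0,0],0,255],
  ],
)

```text
time: 15.5
eef_pos: [564.6, 14.1, 23.9]
orientation: [3.142, 0.0, 2.94]
wrist_force: [-3.2, 0.7, 2.7]
gripper_width: 43.3
```

Call:
play_rows(
  targets=[
    [[-0.014,0,0],0,255],
    [[-0.014,0,0],0,255],
    [[0,0,0],0,255],
    [[0,0,0],0,255],
  ],
)

```text
time: 15.9
eef_pos: [566.6, 13.7, 24.0]
orientation: [-3.142, -0.003, 2.94]
wrist_force: [-9.1, 1.8, 8.3]
gripper_width: 43.6
```

Call:
play_rows(
  targets=[
    [[-0.014,0,0],0,255],
    [[-0.007,0,0],0,255],
    [[0,0,0],0,255],
    [[0,0,0],0,255],
  ],
)

```text
time: 16.3
eef_pos: [568.5, 13.3, 24.0]
orientation: [-3.142, -0.005, 2.94]
wrist_force: [-12.0, 2.7, 11.5]
gripper_width: 43.8
```

```bash
python3 -c "
from plant import manip;s=manip.get_state();print(s['eef_pos'],s['orientation'],s['ft_torque'],s['wrist_force'],s['gripper_width'])"
```

```text
[568.5478122   13.27319134  24.02953011] [-3.14152158 -0.0052571   2.93967551] [ 0.44771223  1.88730362 -0.1816802 ] [-12.0251925    2.73417757  11.51549028] 43.78297497513654
```

The downward load on the ledge has grown to 11.5 N, so friction is eating part of the push. I'll unload it vertically.

Call:
play_rows(
  targets=[
    [[0,0,-0.004],0,255],
    [[0,0,-0.003],0,255],
    [[0,0,0],0,255],
    [[0,0,0],0,255],
  ],
)

```text
time: 16.7
eef_pos: [568.6, 13.3, 24.1]
orientation: [-3.142, -0.006, 2.94]
wrist_force: [-9.3, 2.4, 4.2]
gripper_width: 43.4
```

```bash
python3 -c "
from plant import manip;s=manip.get_state();print(s['eef_pos'],s['orientation'],s['ft_torque'],s['wrist_force'],s['gripper_width'])"
```

```text
[568.56143051  13.26203853  24.0687935 ] [-3.14154991 -0.00570578  2.93965963] [ 0.31028211  1.39344813 -0.1643934 ] [-9.31278162  2.41507575  4.19659933] 43.356040318357806
```

Call:
play_rows(
  targets=[
    [[0,0,-0.004],0,255],
    [[0,0,0],0,255],
    [[0,0,0],0,255],
  ],
)

```text
time: 17.0
eef_pos: [568.6, 13.3, 24.1]
orientation: [3.142, -0.006, 2.94]
wrist_force: [-6.9, 2.0, -0.3]
gripper_width: 43.1
```

Call:
play_rows(
  targets=[
    [[-0.008,0,0],0,255],
    [[-0.008,0,-0.002],0,255],
    [[-0.008,0,-0.002],0,255],
    [[0,0,0],0,255],
    [[0,0,0],0,255],
  ],
)

```text
time: 17.5
eef_pos: [571.2, 12.7, 24.1]
orientation: [-3.142, -0.008, 2.94]
wrist_force: [-6.7, 3.2, -1.1]
gripper_width: 43.3
```

```bash
python3 -c "
from plant import manip;s=manip.get_state();print(s['eef_pos'],s['orientation'],s['ft_torque'],s['wrist_force'],s['gripper_width'])"
```

```text
[571.2287329   12.72776737  24.14345351] [-3.14152079 -0.00775083  2.93968352] [ 0.40531676  1.21852331 -0.22579484] [-6.73066093  3.21907686 -1.12793421] 43.34373382860331
```

Now about 6.3 mm in. Pressing the last 3 mm.

Call:
play_rows(
  targets=[
    [[-0.008,0,0],0,255],
    [[-0.008,0,-0.002],0,255],
    [[-0.007,0,-0.001],0,255],
    [[0,0,0],0,255],
    [[0,0,0],0,255],
  ],
)

```text
time: 18.0
eef_pos: [573.6, 12.2, 24.2]
orientation: [-3.141, -0.01, 2.94]
wrist_force: [-9.2, 2.6, -2.3]
gripper_width: 43.3
```

```bash
python3 -c "
from plant import manip;s=manip.get_state();print(s['eef_pos'],s['orientation'],s['ft_torque'],s['wrist_force'],s['gripper_width'])"
```

```text
[573.61891541  12.22072595  24.19717974] [-3.14147721 -0.00966206  2.93969713] [ 0.47147294  1.53963422 -0.25154935] [-9.1685026   2.58098826 -2.34065499] 43.265717996053056
```

Call:
play_rows(
  targets=[
    [[0,0,0],0,255],
  ],
)

```text
time: 18.1
eef_pos: [573.6, 12.2, 24.2]
orientation: [-3.141, -0.01, 2.94]
wrist_force: [-9.5, 2.8, -1.8]
gripper_width: 43.5
```

Call:
play_rows(
  targets=[
    [[0,0,0],0,255],
  ],
)

```text
time: 18.2
eef_pos: [573.6, 12.2, 24.2]
orientation: [-3.141, -0.01, 2.94]
wrist_force: [-10.1, 2.4, -2.6]
gripper_width: 43.5
```

Call:
play_rows(
  targets=[
    [[0,0,0],0,255],
  ],
)

```text
time: 18.3
eef_pos: [573.6, 12.2, 24.2]
orientation: [-3.141, -0.01, 2.94]
wrist_force: [-9.9, 3.1, -2.1]
gripper_width: 43.4
```

About 10 N at the wrist and 8.9 mm in, which by the springs is 9.5 N, so the two agree. A final camera check before handing in.

```bash
python3 - <<'E'
from w import *
P,C,sat,uv=shot("w5")
T=manip.get_state()["eef_pos"][:2];a=2.940-np.pi;X=np.array([np.cos(a),np.sin(a)]);Y=np.array([-X[1],X[0]])
cx=(P[:,:2]-T)@X;cy=(P[:,:2]-T)@Y;g=sat<40
m=g&(abs(cy)<26)&(P[:,2]>10)&(P[:,2]<64)&(cx>-40)&(cx<-15)
print("hood back",np.percentile(cx[m],[5,50,95]),"y",np.percentile(cy[m],[1,99]),"tilt",np.polyfit(P[m,2],cx[m],1)[0],"yaw",np.polyfit(cy[m],cx[m],1)[0])
m=g&(abs(cy)<15)&(P[:,2]>66)&(P[:,2]<76)&(cx>-18)&(cx<15);print("hood top z",np.median(P[m,2]))
im,d=vision.grab_frame("scene");c=vision.calibration("scene");cv2.imwrite("pics/scene5.png",cv2.resize(im[120:320,100:440,::-1],None,fx=2,fy=2))
P,C,_=cloud(im,d,c);n=np.hypot(P[:,0]-460,P[:,1]-203)<60
print("handle",*rect(P[n&(P[:,2]>93)&(P[:,2]<106)]))
im,d=vision.grab_frame("side");c=vision.calibration("side");P,C,_=cloud(im,d,c);C=C.astype(int)
k=(C.max(1)-C.min(1)<40)
M=np.array([593.6,8.0]);ox=(P[:,:2]-M)@X;oy=(P[:,:2]-M)@Y
q=k&(abs(oy)<85)&(ox>-5)&(ox<18)&(P[:,2]>76)&(P[:,2]<84); print("flange top in outlet axes: x",np.percentile(ox[q],[5,95]),"y",np.percentile(oy[q],[1,99]),q.sum())
q=k&(abs(oy)<90)&(P[:,2]>82)&(P[:,2]<92)&(ox>15)&(ox<120);print("box top x",np.percentile(ox[q],[1,99]),"y",np.percentile(oy[q],[1,99]))
print(manip.get_state()["wrist_force"])
E
```

```text
{'time': 18.3, 'eef_pos': array([573.62,  12.23,  24.18]), 'orientation': array([-3.14, -0.01,  2.94]), 'wrist_force': array([-9.86,  3.09, -2.13]), 'gripper_width': 43.37786597852402}
hood back [-27.11 -26.63 -26.  ] y [-20.94  20.66] tilt 0.009757211786023224 yaw 0.0015313021833417493
hood top z 72.55972411656663
handle [459.61 203.42] [61.17 15.39] 79.73992156982422
flange top in outlet axes: x [ 2.78 16.38] y [-64.16  55.97] 71
box top x [ 20.35 109.11] y [-78.25  74.17]
[-10.01   2.46  -2.09]
```

View pics/scene5.png

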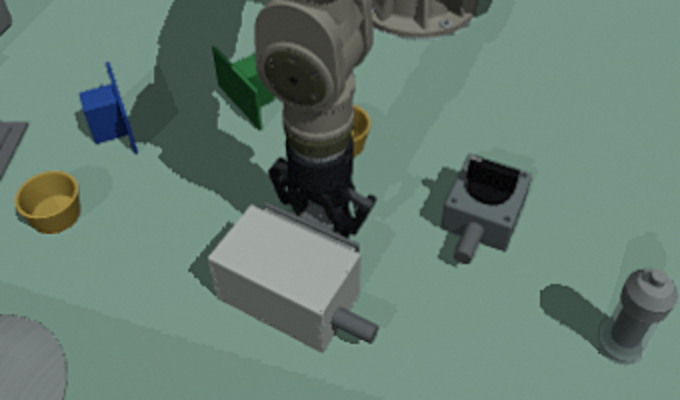

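The crop shows the cover flush along the outlet's mouth (310,225) with the fingers on it, the isolator bar crosswise (493,180), and the decoys, ramekins and mill where they were. Handing in.

```bash
python3 -c "
from plant import manip;print(manip.hand_in());s=manip.get_state();print(s['time'],s['eef_pos'],s['wrist_force'])"
```

```text
the job is handed in; nothing more can be done
None
the job is handed in; nothing more can be done
```

The isolator is off, the cover is pressed against the sprung frame with the fingers still gripping it, and I handed the job in at about 18.5 s. No verdict is reported.

**Isolator:** I turned it clockwise until it hit the stop (1.56 N m). The wrist camera then showed the bar at 81.9°, square to its box. I only picked up the cover after that.

**Press force:** The wrist read a steady 10 N or so horizontally. The frame was about 8.9 mm in, which by its springs is about 9.5 N. The highest I saw while pressing was about 12 N, before I eased the cover's load off the ledge.

**Cover position:** It is square to the outlet, leaning 0.01 rad (about 0.6°), and its underside is within about 0.5 mm of the ledge.

**Sideways centring, where the checks disagreed:** The wrist camera and arm position put it within about 0.5 mm of centre. A sparse side-camera reading (71 points, partly hidden) suggested about 2 mm off. I trusted the wrist view.

In the final picture the other kitchen things look unmoved.

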